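# Meter two coin beads from a plunger dispenser

### The job

Set the white bead scoop with its open pan under the dispenser's spout and let go of it. Then meter out exactly two coin beads into it: press the dispenser's plunger firmly home against its stop, without hammering it, let it rise all the way, and press it home once more. Leave the scoop under the spout with the two beads in it, the other beads in the magazine, the plunger up, and the other things on the table where they are.

Things in the scene. Friction and masses are not known exactly. Their poses are not given: they have to be found in the camera images.
- dispenser: bead dispenser fixed to the table. Origin on the table under its clear square bead magazine (top 120 mm high); z up. The spout hangs out to its own -y, the white plunger column (50 x 44 mm, 135 mm high) stands at its +y. Dark foot plate, 10 mm thick, y = -2 to +108 mm, x +-45 mm; nothing stands on the table at y < -2 mm, where the scoop goes.
- spout (a point): centre of the spout's open lower end, 43 mm to the dispenser's -y side of its origin and 55 mm above the table. The clear spout is 43 x 44 mm outside (x, y), open below and above, its top 91 mm high.
- plunger: aluminium disc, 42 mm across, rubber-cushioned (12 N/mm) on a stem. Origin: centre of its top face, 190 mm high when up, 58 mm to the dispenser's +y side. Goes straight down on a spring (2.5 N, +0.1 N/mm, returns by itself) to a hard stop hidden in the column, 20 to 38 mm down, which can only be felt: force climbs steeply. Home = over 9 N on the stop for 0.2 s; over 30 N is hammering.
- ledge (a point): on the dispenser's axis, 70 mm high: the ledge under the magazine. The pressed plunger drives a brass slide that pushes the lowest bead along the ledge to -y; it falls into the spout after about 15 to 19 mm of plunger travel. The next bead drops onto the ledge only when the plunger is up again.
- scoop: loose white bead scoop, 0.12 kg or so: square open pan 70 x 70 mm, 30 mm high, wall and floor 3 mm; origin at the centre of the pan's underside, z up. Its handle is an upright bar 12 mm thick in x, 36 mm high, reaching from y = -35 to -98 mm. To catch beads the pan stands under the spout, handle pointing away from the dispenser (scoop y along dispenser y).
- handle (a point): grip point on the scoop's handle, 78 mm to the pan centre's -y side, 28 mm above the scoop's underside.
- bead1: lowest of four like coin beads (ceramic discs 24 mm across, 9 mm thick, 11 g) stacked in the magazine; origin at the centre of its underside, 70 mm above the table at the start. Leaves first.
- bead2: second coin bead from below.
- bead3: third coin bead from below; must stay in the magazine.
- bead4: top coin bead; must stay in the magazine.
- beadbox: bystander: flat clear box with a green lid, 94 x 124 x 40 mm, origin under its centre.
- jar: bystander: glass jar, 60 mm across, 75 mm high, origin under its centre.
- ringdish: bystander: white bowl, 64 mm across, 20 mm high, origin under its centre.
There are look-alikes about, which are no part of the job. There is more than one size of the scoop; the one meant has the size given above.

How it is judged (in metres and radians):
On the way, in this order (a step that is already met when the one before it is completed fails the run):
1. the scoop's pan stands under the spout, let go (horizontal distance between scoop and spout below 0.02 m and height (world z) of scoop below 0.004 m and contact force between scoop and the fingers below 0.1 N), for 0.2 s.
2. the plunger is pressed home against its stop (over 9 N held, at least 18 mm down) (contact force between plunger and the fingers above 9 N and z of plunger in the frame of dispenser below 0.172 m), for 0.2 s.
3. the plunger is up again, one bead in the scoop (z of plunger in the frame of dispenser above 0.186 m and distance between bead1 and scoop below 0.055 m and height (world z) of bead1 below 0.032 m and height (world z) of bead2 above 0.065 m), for 0.1 s.
4. the plunger is pressed home a second time (all of step 2), for 0.2 s.
At the end, for the whole second after the job is handed in: beads 1 and 2 lie at rest in the scoop's pan, beads 3 and 4 are still in the magazine; the scoop stands flat on the table, at rest, with its pan's centre within 25 mm of the spout's axis; the plunger is up to within 4 mm; box, jar and dish are within 30 mm of where they were (x of bead1 in the frame of scoop between -0.035 and 0.035 m and y of bead1 in the frame of scoop between -0.035 and 0.035 m and height (world z) of each of bead1, bead2 below 0.032 m and x of bead2 in the frame of scoop between -0.035 and 0.035 m and y of bead2 in the frame of scoop between -0.035 and 0.035 m and horizontal distance between each of bead3, bead4 and dispenser below 0.008 m and height (world z) of each of bead3, bead4 above 0.065 m and horizontal distance between scoop and spout below 0.025 m and angle between scoop's own z axis and vertical below 0.06 rad and height (world z) of scoop below 0.004 m and z of plunger in the frame of dispenser above 0.186 m and linear speed of scoop below 0.02 m/s and linear speed of each of bead1, bead2 below 0.03 m/s and distance of each of beadbox, jar, ringdish from where it was at the start of the episode below 0.03 m); the robot touches nothing.
It fails at once if the plunger is hammered (over 30 N) (contact force between plunger and the fingers above 30 N).
It fails at once if a bystander is knocked away (over 30 mm) (distance of any of beadbox, jar, ringdish from where it was at the start of the episode above 0.03 m).
It also fails if it takes over 64 s, if anything falls off the work surface, if the arm or the gripper's body presses on something with over 40 N, if the wrist force passes 120 N, or if a joint passes its speed limit or range.

### The arm

A 7-joint arm with a two-finger parallel gripper is mounted at the origin on the work surface. World frame = base frame: x ahead of the robot, y to its left, z up, the work surface at z = 0. Lengths are in mm, angles in rad, forces in N, time in s.
With the tool pointing down it reaches from about 400 to 875 mm from the base axis. Payload 6.5 kg.
Tool frame: the origin (TCP) lies on the centre line of the jaws, within the pads' length; the fingertips stand 22 mm ahead of it and the grasp point (between the pads) lies 3 mm ahead of it; z points along the fingers, y is the line along which they close (so a half turn about z gives the same grasp; the last joint's range is limited). The gripper opens to 88 mm and grips with 3 to 60 N. Pads are 18 mm wide; open, the fingers measure 123 mm over their backs; the gripper's body (75 mm by 187 mm) begins 45 mm behind the grasp point.
Start: joints at [1.166, 0.536, -0.004, 1.538, 0.003, 1.067, -0.071], TCP at [216.027, -613.043, 260.716] pointing down, gripper open.
Joint ranges: [-2.7, 2.7], [-0.37, 2.16], [-1.27, 1.26], [0.24, 2.4], [-1.31, 4.45], [0.19, 1.91], [-2.76, 2.76]. Speed limits (rad/s): [2.39, 2.39, 3.14, 3.14, 3.14, 3.14, 3.14].

### API

Orientations are given as a unit quaternion [x, y, z, w].
In Python, from plant import arm gives the robot as it stands. The module is installed in compiled form; this text tells all that it offers.
- The arm moves only by the tool carry_out, never from a script. Its argument "series" is a list of rows, each a list of 2 entries, a list of its own where there are three numbers: the shift along the tool's x, y, z normalised to -1 to 1, where 1 is 300 mm, then the turn, a rotation vector about the tool's x, y, z normalised to -1 to 1, where 1 is 45 degrees. In form: [[[dx, dy, dz], [rx, ry, rz]], ...]. A call has exactly 10 rows; each row shifts and turns the commanded pose from where the row before left it, along the tool's axes as they then stand; what a row does not reach is not made up. A row lasts 1/8 s, in which the tool goes at most 62.5 mm and 10.7 degrees, less where a joint would pass 70% of its speed; a pose out of reach is approached as far as the arm can. A call with a number of a shift or a turn outside -1 to 1 is refused whole. A call with a gripper value outside its range is refused whole. "fingers" is the closure, from -1 (fully open) to 1 (shut), set as the call begins (left out, the last holds). The fingers move at their own pace and stop on an object; "force" is the grip in N (left out, the last holds). Time passes only in rows, so rows that do not move let the fingers close, or fill a call up. It gives the time, the measured TCP pose, the force, the opening and the grip force at its end, in the units of the state.
- arm.sense(): the state, without advancing time (a new reading comes with each control period).
- arm.grab_frame(name): name is "side" or "top" or "wrist"; returns the picture (420x560x3 uint8, red, green, blue); there is no depth.
- arm.camera_model(name): a dict with "intrinsics" (3x3 intrinsics, pixels), "R" (3x3) and "t" (3): a world point X has camera coordinates R X + t. Camera axes: x right, y down, z forward; pixel columns grow to the right and rows downward; lengths in mm; the calibration is good to about 2 mm. A picture is of the moment at which its call begins: read the wrist's pose just before it. camera_model takes no time and is no camera call; for the wrist camera it gives the pose at the moment of the call.
- arm.sign_off(): hands the job in; it is judged then, once.
The state is a dict: "time": time; "joints": joint angles; "joint_velocities": joint speeds; "tau": joint torques, N m; "position": TCP position; "eef_rot": TCP orientation; "force": force on the tool from outside, world axes, zero at the start; "torque": the same for the moment, N m; "width": finger opening in mm; "grasp_force": force on a finger pad.
Only numpy, scipy, OpenCV 4.12 (cv2) and the standard library are available. Lean on these libraries where they do the work, as an engineer would, in place of code of your own. Each camera call takes 0.05 s, during which the arm holds its last target. There are 200 camera calls.

## Working session

There is one attempt and no reset: what is moved stays moved. The work goes in short steps, Python scripts to look and compute and a tool call to move; the robot and the scene stay as the last step left them, time stands still between calls to the robot, and variables do not carry over. Pictures are saved under pics/ and viewed, at most 10 in all, crops included, and the job is handed in when it is done.

Besides the shell and the picture viewer there is one more tool, called after ">>>" by a JSON object that holds its "api" and its "payload", one argument or row to a line. carry_out: Moves the arm, as the interface text tells. Scaled input: -1 to 1 covers 300 mm each way for a shift and 45 degrees each way for a turn. Its arguments: {"type":"object","properties":{"series":{"type":"array","items":{"type":"array"}},"fingers":{"type":"number"},"force":{"type":"number"}},"required":["series"]}

```bash
mkdir -p pics
cat > h.py <<'E'
import numpy as np, cv2
from plant import arm
def save(n,f):
    im=arm.grab_frame(n); cv2.imwrite(f,im[:,:,::-1]); return im
def ray(n,u,v,z,m=None):
    m=m or arm.camera_model(n); K,R,t=[np.array(m[k]) for k in("intrinsics","R","t")]; t=t.ravel()
    c=-R.T@t; d=R.T@np.linalg.inv(K)@[u,v,1]
    return c+d*(z-c[2])/d[2]
def proj(n,X):
    m=arm.camera_model(n); p=np.array(m["intrinsics"])@(np.array(m["R"])@X+np.array(m["t"]).ravel()); return p[:2]/p[2]
E
python3 - <<'E'
from h import *
s=arm.sense(); print(s)
a=save("top","pics/top.png");b=save("side","pics/side.png")
for n in("top","side"):
    m=arm.camera_model(n);print(n,m["intrinsics"],-np.array(m["R"]).T@np.array(m["t"]).ravel())
E
```

```text
{'time': 0.0, 'joints': array([ 1.16580106,  0.5371965 , -0.00439535,  1.53887328,  0.00264666,
        1.06730686, -0.07118554]), 'joint_velocities': array([-1.01149385e-03, -5.36581461e-04,  2.61426664e-06, -2.35030952e-04,
       -9.30070072e-04, -7.45821767e-04, -3.59495836e-04]), 'tau': array([-3.70095540e-04, -5.70991480e+01,  9.90589410e-01, -2.51608658e+01,
       -5.63421857e-02,  1.78083923e-02,  1.55231319e-04]), 'position': array([ 215.78307936, -612.51701787,  259.81976257]), 'eef_rot': array([ 9.85680059e-01,  1.68623932e-01, -2.44294347e-04, -8.55603497e-04]), 'force': array([ 0.41148301,  1.192436  , -0.09619424]), 'torque': array([ 0.01893774,  0.03270328, -0.01281312]), 'grasp_force': 0.0, 'width': 88.1134833600325}
top [[495.57131642   0.         273.12967847]
 [  0.         495.57131642 204.07655957]
 [  0.           0.           1.        ]] [ 439.19357743  -38.42772522 1136.01032976]
side [[417.29099137   0.         280.51549444]
 [  0.         417.29099137 209.40642926]
 [  0.           0.           1.        ]] [ 525.74199892 -699.43891481  596.04488905]
```

View pics/top.png

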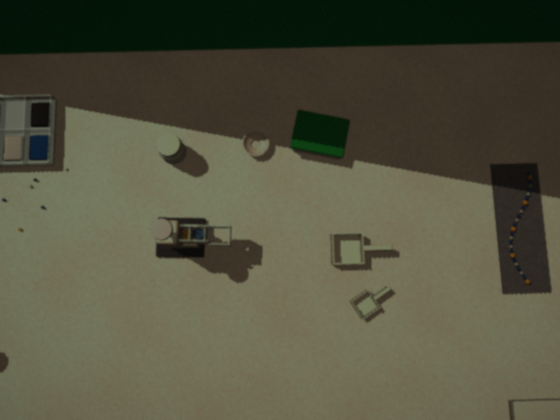

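View pics/side.png

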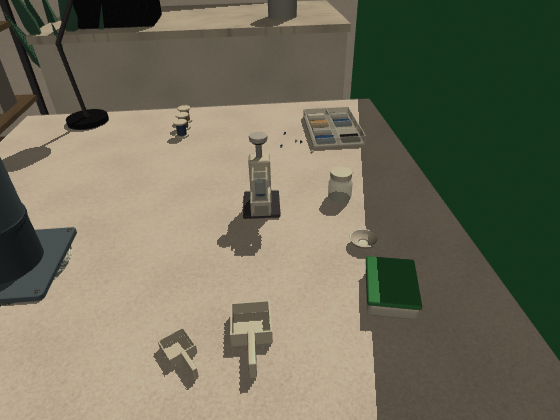

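The top view shows two scoops: a large one with its pan at (348,250) and handle to (392,247), and a small one at (367,305). The dispenser is at about (190,235), with the plunger at (162,230) and the spout at (222,236). I'll measure both scoops and the dispenser, and make one enlarged crop.

Run:
```python
from h import *
im=cv2.imread("pics/top.png")
c=im[200:325,150:400]; cv2.imwrite("pics/crop.png",cv2.resize(np.clip(c.astype(float)*1.4,0,255).astype(np.uint8),(800,400),interpolation=cv2.INTER_CUBIC))
for n,p,z in [("pan",(331,235),30),("pan",(364,234),30),("pan",(364,266),30),("pan",(331,267),30),("hend",(392,247),36),("small",(351,302),20),("small",(366,291),20),("plunger",(162,230),190),("spoutfar",(231,236),91)]:
    print(n,p,ray("top",*p,z).round(1))
```

```text
pan (331, 235) [ 534.6 -178.7   30. ]
pan (364, 234) [ 534.9 -252.7   30. ]
pan (364, 266) [ 463.8 -248.8   30. ]
pan (331, 267) [ 463.6 -175.4   30. ]
hend (392, 247) [ 503.8 -312.2   36. ]
small (351, 302) [ 385.8 -217.5   20. ]
small (366, 291) [ 408.8 -252.1   20. ]
plunger (162, 230) [539.1 164.6 190. ]
spoutfar (231, 236) [532.9  40.4  91. ]
```

View pics/crop.png

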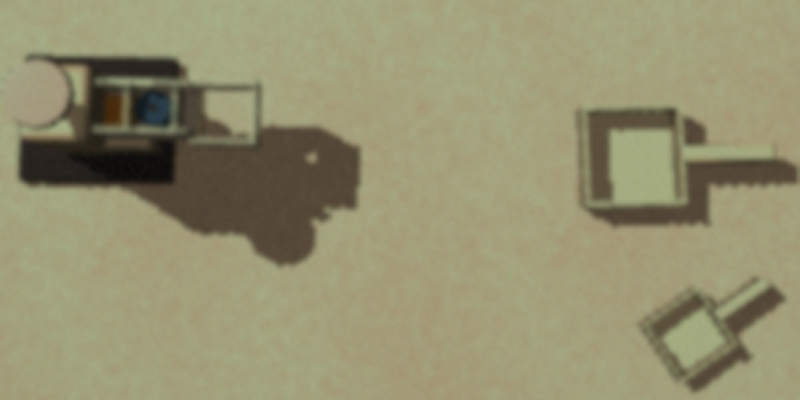

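The crop confirms the large scoop: its pan measures about 71 to 73 mm, matching the 70 mm given, and the other's is about 42 mm. Next I'll get the dispenser's pose and yaw from the foot plate, the spout rim and the plunger, and fit the pan.

Run:
```python
from h import *
f=lambda x,y:(150+(x+.5)/3.2-.5,200+(y+.5)/3.2-.5)
P={}
for n,L,z in [("foot",[(20,183),(174,184),(180,59),(25,56)],10),("spout",[(260,84),(258,144)],91),("mag",[(93,80),(181,80),(181,140),(93,140)],120),("plun",[(38,92)],190),("pan",[(579,109),(685,109),(687,207),(583,207)],30),("handle",[(690,154),(776,153)],36)]:
    q=np.array([ray("top",*f(*p),z)[:2] for p in L]); print(n,q.round(1).tolist(),q.mean(0).round(1))
# side-view check of plunger disc and spout rows
for n,p,z in [("plunger",(258,137),190),("panNW",(233,305),30),("panNE",(268,304),30),("panSW",(232,346),0),("panSE",(271,344),0)]: print("side",n,ray("side",*p,z).round(1))
```

```text
foot [[497.6, 216.6], [494.0, 108.1], [582.8, 103.2], [587.9, 213.8]] [540.6 160.4]
spout [[554.4, 40.3], [514.7, 42.2]] [534.5  41.2]
mag [[556.6, 145.4], [555.1, 88.8], [516.5, 89.1], [518.1, 145.3]] [536.6 117.2]
plun [[542.2, 165.5]] [542.2 165.5]
pan [[537.5, -177.9], [535.5, -252.1], [467.4, -249.7], [469.4, -177.6]] [ 502.5 -214.3]
handle [[503.7, -252.7], [502.7, -312.5]] [ 503.2 -282.6]
side plunger [543.3 153.1 190. ]
side panNW [ 475.5 -187.4   30. ]
side panNE [ 537.5 -191.7   30. ]
side panSW [ 471.5 -251.2    0. ]
side panSE [ 537.5 -254.     0. ]
```

Two candidates: the large scoop at top px (348,250) has a pan of about 70 mm and fits; the small one at (367,305) is about 42 mm and doesn't. The scoop centre is about (502.5,-214.4) with the grip point at (501,-292). The dispenser origin is about (538,107) with yaw about -0.045, which puts the spout at (536,64) and the plunger at (541,165). First I'll turn the tool and start the approach.

>>> {"api": "carry_out", "payload": {
  "series": [
    [[0,0,0],[0,0,-0.22]],
    [[0,0,0],[0,0,-0.22]],
    [[0,0,0],[0,0,-0.22]],
    [[0,0,0],[0,0,-0.22]],
    [[0,0,0],[0,0,-0.22]],
    [[0,0,0],[0,0,-0.22]],
    [[0,0,0],[0,0,-0.22]],
    [[0.12,0.12,0],[0,0,0]],
    [[0.14,0.12,0],[0,0,0]],
    [[0.14,0.12,0],[0,0,0]]
  ],
  "fingers": -1,
  "force": 30
}}

```text
time: 1.35
position: [327.5, -494.0, 260.3]
eef_rot: [0.715, 0.699, 0.0, -0.0]
force: [1.0, -0.1, 0.9]
width: 88.3
grasp_force: 0.0
```

>>> {"api": "carry_out", "payload": {
  "series": [
    [[0.085,0.07,0.05],[0,0,0]],
    [[0.085,0.07,0.05],[0,0,0]],
    [[0.085,0.07,0.05],[0,0,0]],
    [[0.085,0.07,0.05],[0,0,0]],
    [[0.085,0.07,0.05],[0,0,0]],
    [[0.085,0.07,0.05],[0,0,0]],
    [[0.085,0.07,0.05],[0,0,0]],
    [[0.085,0.07,0.05],[0,0,0]],
    [[0,0,0],[0,0,0]],
    [[0,0,0],[0,0,0]]
  ]
}}

```text
time: 2.6
position: [498.6, -296.2, 140.6]
eef_rot: [0.715, 0.699, -0.0, -0.0]
force: [-0.1, -0.2, 0.0]
width: 88.1
grasp_force: 0.0
```

Run:
```python
from h import *
m=arm.camera_model("wrist");save("wrist","pics/w1.png")
print(arm.sense()["position"], [proj("wrist",np.array(p)) for p in [(501,-292,36.),(502.,-249,30)]])
```

```text
[ 498.41984975 -296.72449398  140.86505407] [array([283.46808078, 212.92447697]), array([283.4562045 , 150.61185172])]
```

View pics/w1.png

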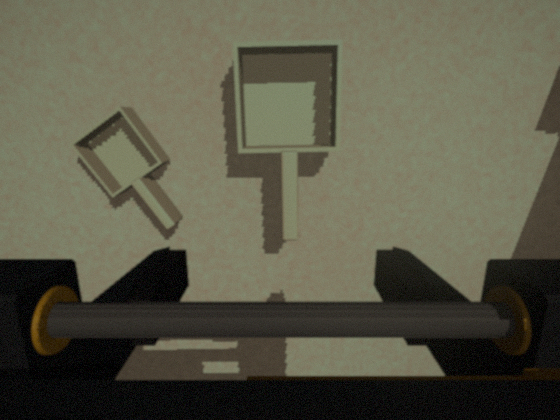

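The wrist view shows the pan rim corners at (235,42), (340,42), (335,150), (240,150) and the handle from (290,152) to (291,238). The handle is centred between the fingers, about 6 px right of my prediction.

Run:
```python
from h import *
for p,z in [((234,41),30),((341,41),30),((336,152),30),((238,152),30),((290,155),36),((291,239),36)]: print(p,ray("wrist",*p,z).round(1))
```

```text
(234, 41) [ 472.  -179.2   30. ]
(341, 41) [ 540.2 -180.9   30. ]
(336, 152) [ 538.3 -250.8   30. ]
(238, 152) [ 470.5 -249.2   30. ]
(290, 155) [ 506.3 -251.5   36. ]
(291, 239) [ 506.  -311.7   36. ]
```

>>> {"api": "carry_out", "payload": {
  "series": [
    [[0.014,0.022,0.05],[0,0,0]],
    [[0,0,0.05],[0,0,0]],
    [[0,0,0.05],[0,0,0]],
    [[0,0,0.05],[0,0,0]],
    [[0,0,0.05],[0,0,0]],
    [[0,0,0.05],[0,0,0]],
    [[0,0,0.05],[0,0,0]],
    [[0,0,0.015],[0,0,0]],
    [[0,0,0],[0,0,0]],
    [[0,0,0],[0,0,0]]
  ]
}}

```text
time: 3.9
position: [506.3, -291.5, 31.7]
eef_rot: [0.715, 0.699, 0.0, 0.0]
force: [0.5, 0.2, 0.7]
width: 87.6
grasp_force: 0.0
```

>>> {"api": "carry_out", "payload": {
  "series": [
    [[0,0,0],[0,0,0]],
    [[0,0,0],[0,0,0]],
    [[0,0,0],[0,0,0]],
    [[0,0,0],[0,0,0]],
    [[0,0,0],[0,0,0]],
    [[0,0,0],[0,0,0]],
    [[0,0,0],[0,0,0]],
    [[0,0,0],[0,0,0]],
    [[0,0,0],[0,0,0]],
    [[0,0,0],[0,0,0]]
  ],
  "fingers": 1,
  "force": 30
}}

```text
time: 5.15
position: [505.8, -291.3, 31.2]
eef_rot: [0.715, 0.699, -0.0, -0.0]
force: [-0.0, -0.4, 0.6]
width: 11.6
grasp_force: 29.9
```

>>> {"api": "carry_out", "payload": {
  "series": [
    [[0,0,-0.027],[0,0,0]],
    [[0.05,0.01,0],[0,0,0]],
    [[0.1,0.01,0],[0,0,0]],
    [[0.1,0.01,0],[0,0,0]],
    [[0.1,0.01,0],[0,0,0]],
    [[0.1,0.01,0],[0,0,0]],
    [[0.1,0.01,0],[0,0,0]],
    [[0.1,0.01,0],[0,0,0]],
    [[0.06,0.01,0],[0,0,0]],
    [[0,0,0],[0,0,0]]
  ]
}}

```text
time: 6.4
position: [535.0, -77.0, 39.4]
eef_rot: [0.714, 0.7, 0.0, -0.0]
force: [0.7, -0.8, -1.1]
width: 11.7
grasp_force: 29.9
```

Run:
```python
from h import *
save("wrist","pics/w2.png")
print(arm.sense()["position"],"spout low pred",proj("wrist",np.array([536,64,55.])),"front top corners",[proj("wrist",np.array(p)) for p in [(513.5,43,91.),(556.5,41,91)]])
```

```text
[534.68673338 -78.81516582  39.30308599] spout low pred [ 272.24902021 -184.59383139] front top corners [array([ 136.92478895, -210.14584393]), array([ 392.60987041, -201.45612944])]
```

View pics/w2.png

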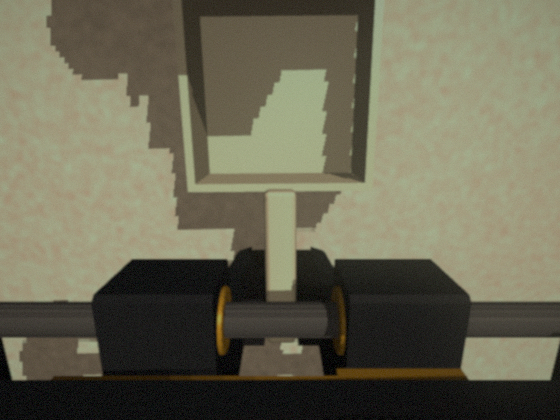

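The scoop hangs level in the fingers, with its near rim at (188,190)-(365,184). I'll move it the rest of the way under the spout, lower it and let go.

>>> {"api": "carry_out", "payload": {
  "series": [
    [[0.05,0,0],[0,0,0]],
    [[0.06,0,0],[0,0,0]],
    [[0.06,0,0],[0,0,0]],
    [[0.04,0,0],[0,0,0]],
    [[0,0,0],[0,0,0]],
    [[0,0,0.014],[0,0,0]],
    [[0,0,0.012],[0,0,0]],
    [[0,0,0],[0,0,0]],
    [[0,0,0],[0,0,0]],
    [[0,0,0],[0,0,0]]
  ]
}}

```text
time: 7.7
position: [536.1, -16.0, 31.4]
eef_rot: [0.715, 0.699, -0.0, -0.0]
force: [0.5, 0.3, -1.1]
width: 11.9
grasp_force: 29.9
```

>>> {"api": "carry_out", "payload": {
  "series": [
    [[0,0,0],[0,0,0]],
    [[0,0,0],[0,0,0]],
    [[0,0,0],[0,0,0]],
    [[0,0,0],[0,0,0]],
    [[0,0,0],[0,0,0]],
    [[0,0,0],[0,0,0]],
    [[0,0,0],[0,0,0]],
    [[0,0,0],[0,0,0]],
    [[0,0,0],[0,0,0]],
    [[0,0,0],[0,0,0]]
  ],
  "fingers": -0.2
}}

```text
time: 8.95
position: [536.1, -15.9, 31.5]
eef_rot: [0.715, 0.699, -0.0, -0.0]
force: [0.2, -0.8, 0.1]
width: 52.8
grasp_force: 0.0
```

>>> {"api": "carry_out", "payload": {
  "series": [
    [[0,0,-0.04],[0,0,0]],
    [[0,0,-0.06],[0,0,0]],
    [[-0.02,0,-0.1],[0,0,0]],
    [[-0.05,0,-0.12],[0,0,0]],
    [[-0.05,0,-0.14],[0,0,0]],
    [[-0.05,0,-0.14],[0,0,0]],
    [[-0.08,0,-0.14],[0,0,0]],
    [[-0.1,0,-0.06],[0,0,0]],
    [[-0.1,0,0],[0,0,0]],
    [[0,0,0],[0,0,0]]
  ]
}}

```text
time: 10.2
position: [532.6, -153.4, 272.9]
eef_rot: [0.717, 0.698, -0.0, 0.001]
force: [0.6, -0.4, 0.2]
width: 52.7
grasp_force: 0.0
```

Run:
```python
from h import *
im=save("top","pics/top2.png"); b=save("side","pics/side2.png")
c=im[200:300,150:300,::-1]; c=cv2.resize(np.clip(c*1.4,0,255).astype(np.uint8),(600,400),interpolation=cv2.INTER_CUBIC)
d=cv2.resize(b[110:290,200:300,::-1],(200,360),interpolation=cv2.INTER_CUBIC)
o=np.zeros((400,800,3),np.uint8);o[:,:600]=c;o[:360,600:]=d;cv2.imwrite("pics/c2.png",o)
```

```text
(no output)
```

View pics/c2.png

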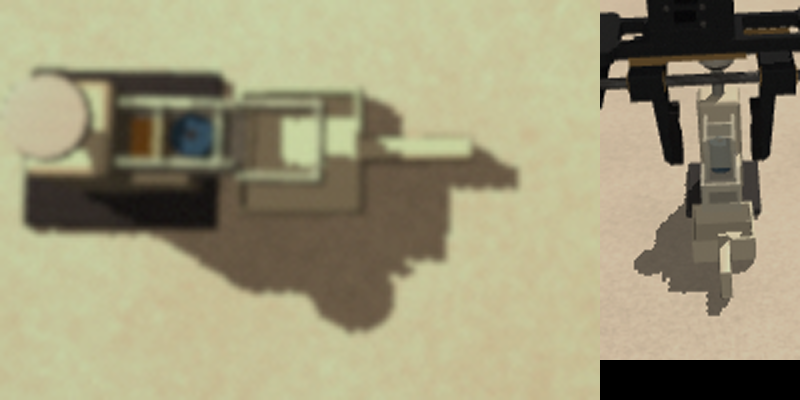

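The crop shows the pan rim at x 243-362, y 93-213, the handle end at (472,148) and the spout front at x=321, y 100-182. I'll convert these to distances.

Run:
```python
from h import *
f=lambda x,y:(150+(x+.5)/4-.5,200+(y+.5)/4-.5)
for n,L,z in [("pan",[(243,93),(362,93),(364,213),(243,211)],30),("hend",[(472,148)],36),("spoutfront",[(322,100),(322,182)],91),("plunger",[(45,115)],190)]:
    q=np.array([ray("top",*f(*p),z)[:2] for p in L]);print(n,q.round(1).tolist(),q.mean(0).round(1))
im=cv2.imread("pics/side2.png")
```

```text
pan [[569.2, 90.8], [567.4, 24.1], [500.3, 24.2], [503.2, 91.3]] [535.   57.6]
hend [[534.3, -36.8]] [534.3 -36.8]
spoutfront [[557.1, 41.9], [513.8, 42.5]] [535.4  42.2]
plunger [[542.3, 166.8]] [542.3 166.8]
```

The pan centre is about (535,59) and the spout about (536,64), so the offset is about 5 mm, which is fine. Next I'll shut the fingers and move over the plunger.

>>> {"api": "carry_out", "payload": {
  "series": [
    [[0.06,0,0],[0,0,0]],
    [[0.12,0,0],[0,0,0]],
    [[0.14,0,0],[0,0,0]],
    [[0.14,0,0],[0,0,0]],
    [[0.14,0,0],[0,0,0]],
    [[0.14,0,0],[0,0,0]],
    [[0.14,0,0],[0,0,0]],
    [[0.12,0,0],[0,0,0]],
    [[0.06,0,0],[0,0,0]],
    [[0,0,0],[0,0,0]]
  ],
  "fingers": 1
}}

```text
time: 11.55
position: [539.4, 169.0, 271.4]
eef_rot: [0.714, 0.7, -0.0, -0.0]
force: [0.5, -0.9, -0.7]
width: 0.6
grasp_force: 0.0
```

>>> {"api": "carry_out", "payload": {
  "series": [
    [[-0.012,0.007,0],[0,0,0]],
    [[0,0,0.04],[0,0,0]],
    [[0,0,0.05],[0,0,0]],
    [[0,0,0.05],[0,0,0]],
    [[0,0,0.03],[0,0,0]],
    [[0,0,0],[0,0,0]],
    [[0,0,0],[0,0,0]],
    [[0,0,0],[0,0,0]],
    [[0,0,0],[0,0,0]],
    [[0,0,0],[0,0,0]]
  ]
}}

```text
time: 12.8
position: [542.3, 163.5, 220.7]
eef_rot: [0.715, 0.699, 0.0, 0.0]
force: [0.1, 0.2, 0.4]
width: 0.4
grasp_force: 0.0
```

>>> {"api": "carry_out", "payload": {
  "series": [
    [[0,0.0,0.015],[0,0,0]],
    [[0,0,0.012],[0,0,0]],
    [[0,0,0.012],[0,0,0]],
    [[0,0,0.012],[0,0,0]],
    [[0,0,0.012],[0,0,0]],
    [[0,0,0.012],[0,0,0]],
    [[0,0,0.012],[0,0,0]],
    [[0,0,0],[0,0,0]],
    [[0,0,0],[0,0,0]],
    [[0,0,0],[0,0,0]]
  ]
}}

```text
time: 14.05
position: [542.2, 163.4, 194.4]
eef_rot: [0.715, 0.699, -0.0, -0.0]
force: [-3.1, -0.8, 2.7]
width: 0.6
grasp_force: 1.7
```

Run:
```python
from h import *
b=save("side","pics/s3.png");im=save("top","pics/t3.png")
for i in range(5):
    arm.grab_frame("top");s=arm.sense();print(s["force"].round(1),s["torque"].round(2),s["position"].round(1),s["grasp_force"])
d=cv2.resize(b[90:290,190:330,::-1],(420,600),interpolation=cv2.INTER_CUBIC)
c=cv2.resize(im[190:300,140:210,::-1],(382,600),interpolation=cv2.INTER_CUBIC)
cv2.imwrite("pics/c3.png",np.clip(np.hstack([d[:,:410],c])*1.3,0,255).astype(np.uint8))
```

```text
[-2.1 -1.   3.4] [-0.28  0.36 -0.01] [542.2 163.4 194.4] 1.7412403458729386
[-1.8 -0.   3.8] [-0.25  0.31 -0.02] [542.2 163.4 194.4] 1.741687897592783
[-2.  -2.2  3.6] [-0.28  0.35 -0.02] [542.2 163.4 194.4] 1.7420837469398975
[-2.1 -0.6  4. ] [-0.29  0.32 -0.04] [542.2 163.4 194.4] 1.742596160620451
[-1.7 -1.6  3.9] [-0.28  0.34  0.03] [542.2 163.4 194.4] 1.743008829653263
```

View pics/c3.png

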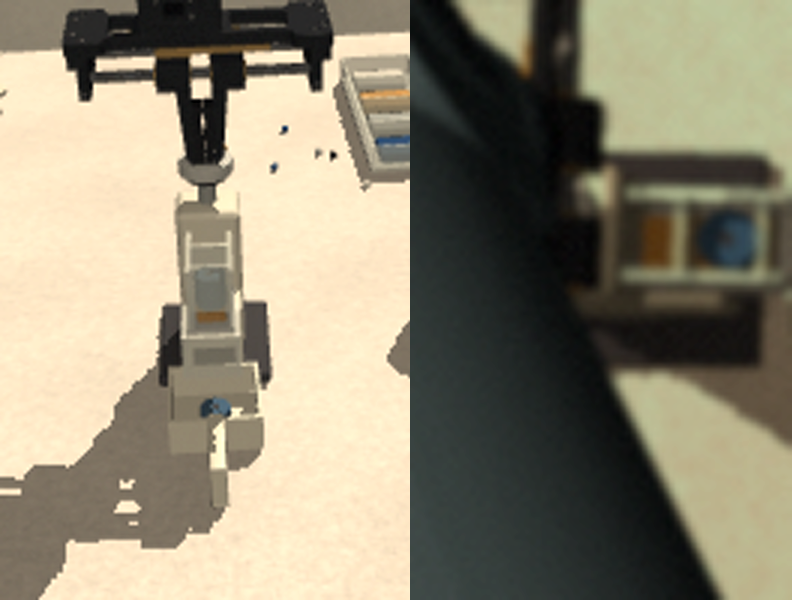

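The fingers are centred on the disc, and the first blue bead already lies in the pan at (215,405) in the crop. The force is about 3.8 N from the spring alone, so I'll feel for the stop in 1.5 mm steps.

>>> {"api": "carry_out", "payload": {
  "series": [
    [[0,0,0.003],[0,0,0]],
    [[0,0,0.002],[0,0,0]],
    [[0,0,0],[0,0,0]],
    [[0,0,0],[0,0,0]],
    [[0,0,0],[0,0,0]],
    [[0,0,0],[0,0,0]],
    [[0,0,0],[0,0,0]],
    [[0,0,0],[0,0,0]],
    [[0,0,0],[0,0,0]],
    [[0,0,0],[0,0,0]]
  ]
}}

```text
time: 15.65
position: [542.2, 163.4, 192.9]
eef_rot: [0.715, 0.699, -0.0, -0.0]
force: [-2.5, -0.8, 4.2]
width: 0.2
grasp_force: 1.8
```

>>> {"api": "carry_out", "payload": {
  "series": [
    [[0,0,0.003],[0,0,0]],
    [[0,0,0.002],[0,0,0]],
    [[0,0,0],[0,0,0]],
    [[0,0,0],[0,0,0]],
    [[0,0,0],[0,0,0]],
    [[0,0,0],[0,0,0]],
    [[0,0,0],[0,0,0]],
    [[0,0,0],[0,0,0]],
    [[0,0,0],[0,0,0]],
    [[0,0,0],[0,0,0]]
  ]
}}

```text
time: 16.9
position: [542.3, 163.4, 191.4]
eef_rot: [0.715, 0.699, 0.0, 0.0]
force: [-2.2, -2.2, 3.8]
width: 0.7
grasp_force: 1.9
```

>>> {"api": "carry_out", "payload": {
  "series": [
    [[0,0,0.003],[0,0,0]],
    [[0,0,0.002],[0,0,0]],
    [[0,0,0],[0,0,0]],
    [[0,0,0],[0,0,0]],
    [[0,0,0],[0,0,0]],
    [[0,0,0],[0,0,0]],
    [[0,0,0],[0,0,0]],
    [[0,0,0],[0,0,0]],
    [[0,0,0],[0,0,0]],
    [[0,0,0],[0,0,0]]
  ]
}}

```text
time: 18.15
position: [542.3, 163.4, 189.9]
eef_rot: [0.715, 0.699, 0.0, -0.0]
force: [-1.7, -0.6, 4.5]
width: 0.4
grasp_force: 2.0
```

>>> {"api": "carry_out", "payload": {
  "series": [
    [[0,0,0.003],[0,0,0]],
    [[0,0,0.002],[0,0,0]],
    [[0,0,0],[0,0,0]],
    [[0,0,0],[0,0,0]],
    [[0,0,0],[0,0,0]],
    [[0,0,0],[0,0,0]],
    [[0,0,0],[0,0,0]],
    [[0,0,0],[0,0,0]],
    [[0,0,0],[0,0,0]],
    [[0,0,0],[0,0,0]]
  ]
}}

```text
time: 19.4
position: [542.2, 163.4, 188.4]
eef_rot: [0.715, 0.699, 0.0, -0.0]
force: [-1.2, -0.9, 4.3]
width: 0.4
grasp_force: 2.0
```

>>> {"api": "carry_out", "payload": {
  "series": [
    [[0,0,0.003],[0,0,0]],
    [[0,0,0.002],[0,0,0]],
    [[0,0,0],[0,0,0]],
    [[0,0,0],[0,0,0]],
    [[0,0,0],[0,0,0]],
    [[0,0,0],[0,0,0]],
    [[0,0,0],[0,0,0]],
    [[0,0,0],[0,0,0]],
    [[0,0,0],[0,0,0]],
    [[0,0,0],[0,0,0]]
  ]
}}

```text
time: 20.65
position: [542.3, 163.4, 186.9]
eef_rot: [0.715, 0.699, 0.0, -0.0]
force: [-1.5, -0.9, 3.5]
width: 0.7
grasp_force: 2.1
```

>>> {"api": "carry_out", "payload": {
  "series": [
    [[0,0,0.003],[0,0,0]],
    [[0,0,0.002],[0,0,0]],
    [[0,0,0],[0,0,0]],
    [[0,0,0],[0,0,0]],
    [[0,0,0],[0,0,0]],
    [[0,0,0],[0,0,0]],
    [[0,0,0],[0,0,0]],
    [[0,0,0],[0,0,0]],
    [[0,0,0],[0,0,0]],
    [[0,0,0],[0,0,0]]
  ]
}}

```text
time: 21.9
position: [542.3, 163.5, 185.4]
eef_rot: [0.715, 0.699, 0.0, 0.0]
force: [-1.7, -0.7, 3.9]
width: 0.2
grasp_force: 2.2
```

>>> {"api": "carry_out", "payload": {
  "series": [
    [[0,0,0.003],[0,0,0]],
    [[0,0,0.002],[0,0,0]],
    [[0,0,0],[0,0,0]],
    [[0,0,0],[0,0,0]],
    [[0,0,0],[0,0,0]],
    [[0,0,0],[0,0,0]],
    [[0,0,0],[0,0,0]],
    [[0,0,0],[0,0,0]],
    [[0,0,0],[0,0,0]],
    [[0,0,0],[0,0,0]]
  ]
}}

```text
time: 23.15
position: [542.3, 163.4, 183.9]
eef_rot: [0.715, 0.699, 0.0, 0.0]
force: [-0.4, -0.8, 4.9]
width: 0.8
grasp_force: 2.3
```

>>> {"api": "carry_out", "payload": {
  "series": [
    [[0,0,0.003],[0,0,0]],
    [[0,0,0.002],[0,0,0]],
    [[0,0,0],[0,0,0]],
    [[0,0,0],[0,0,0]],
    [[0,0,0],[0,0,0]],
    [[0,0,0],[0,0,0]],
    [[0,0,0],[0,0,0]],
    [[0,0,0],[0,0,0]],
    [[0,0,0],[0,0,0]],
    [[0,0,0],[0,0,0]]
  ]
}}

```text
time: 24.4
position: [542.2, 163.4, 182.4]
eef_rot: [0.715, 0.699, -0.0, -0.0]
force: [-0.6, 0.3, 4.9]
width: 0.6
grasp_force: 2.3
```

>>> {"api": "carry_out", "payload": {
  "series": [
    [[0,0,0.003],[0,0,0]],
    [[0,0,0.002],[0,0,0]],
    [[0,0,0],[0,0,0]],
    [[0,0,0],[0,0,0]],
    [[0,0,0],[0,0,0]],
    [[0,0,0],[0,0,0]],
    [[0,0,0],[0,0,0]],
    [[0,0,0],[0,0,0]],
    [[0,0,0],[0,0,0]],
    [[0,0,0],[0,0,0]]
  ]
}}

```text
time: 25.65
position: [542.3, 163.4, 180.9]
eef_rot: [0.715, 0.699, 0.0, 0.0]
force: [-0.6, 0.1, 5.0]
width: 0.1
grasp_force: 2.4
```

>>> {"api": "carry_out", "payload": {
  "series": [
    [[0,0,0.003],[0,0,0]],
    [[0,0,0.002],[0,0,0]],
    [[0,0,0],[0,0,0]],
    [[0,0,0],[0,0,0]],
    [[0,0,0],[0,0,0]],
    [[0,0,0],[0,0,0]],
    [[0,0,0],[0,0,0]],
    [[0,0,0],[0,0,0]],
    [[0,0,0],[0,0,0]],
    [[0,0,0],[0,0,0]]
  ]
}}

```text
time: 26.9
position: [542.2, 163.4, 179.4]
eef_rot: [0.715, 0.699, -0.0, 0.0]
force: [-0.2, -1.3, 4.6]
width: 0.8
grasp_force: 2.5
```

>>> {"api": "carry_out", "payload": {
  "series": [
    [[0,0,0.003],[0,0,0]],
    [[0,0,0.002],[0,0,0]],
    [[0,0,0],[0,0,0]],
    [[0,0,0],[0,0,0]],
    [[0,0,0],[0,0,0]],
    [[0,0,0],[0,0,0]],
    [[0,0,0],[0,0,0]],
    [[0,0,0],[0,0,0]],
    [[0,0,0],[0,0,0]],
    [[0,0,0],[0,0,0]]
  ]
}}

```text
time: 28.15
position: [542.2, 163.4, 177.9]
eef_rot: [0.715, 0.699, -0.0, -0.0]
force: [-0.6, -0.8, 4.6]
width: 0.8
grasp_force: 2.6
```

>>> {"api": "carry_out", "payload": {
  "series": [
    [[0,0,0.003],[0,0,0]],
    [[0,0,0.002],[0,0,0]],
    [[0,0,0],[0,0,0]],
    [[0,0,0],[0,0,0]],
    [[0,0,0],[0,0,0]],
    [[0,0,0],[0,0,0]],
    [[0,0,0],[0,0,0]],
    [[0,0,0],[0,0,0]],
    [[0,0,0],[0,0,0]],
    [[0,0,0],[0,0,0]]
  ]
}}

```text
time: 29.4
position: [542.3, 163.5, 176.9]
eef_rot: [0.715, 0.699, 0.0, 0.0]
force: [-2.1, -1.3, 9.8]
width: 0.6
grasp_force: 4.8
```

The stop is felt at about TCP z 177.3. I'll press 0.9 mm more and hold.

>>> {"api": "carry_out", "payload": {
  "series": [
    [[0,0,0.003],[0,0,0]],
    [[0,0,0],[0,0,0]],
    [[0,0,0],[0,0,0]],
    [[0,0,0],[0,0,0]],
    [[0,0,0],[0,0,0]],
    [[0,0,0],[0,0,0]],
    [[0,0,0],[0,0,0]],
    [[0,0,0],[0,0,0]],
    [[0,0,0],[0,0,0]],
    [[0,0,0],[0,0,0]]
  ]
}}

```text
time: 30.65
position: [542.3, 163.5, 176.5]
eef_rot: [0.715, 0.699, -0.0, 0.0]
force: [-3.3, -2.0, 15.4]
width: 0.7
grasp_force: 7.0
```

That holds about 15 N, so it is home. Now I'll let it rise fully.

>>> {"api": "carry_out", "payload": {
  "series": [
    [[0,0,-0.02],[0,0,0]],
    [[0,0,-0.03],[0,0,0]],
    [[0,0,-0.04],[0,0,0]],
    [[0,0,-0.04],[0,0,0]],
    [[0,0,-0.025],[0,0,0]],
    [[0,0,0],[0,0,0]],
    [[0,0,0],[0,0,0]],
    [[0,0,0],[0,0,0]],
    [[0,0,0],[0,0,0]],
    [[0,0,0],[0,0,0]]
  ]
}}

```text
time: 31.9
position: [542.2, 163.5, 221.8]
eef_rot: [0.715, 0.699, -0.0, -0.0]
force: [-0.5, -0.0, -1.1]
width: 0.4
grasp_force: 0.0
```

Run:
```python
from h import *
b=save("side","pics/s4.png");print(arm.sense()["position"])
cv2.imwrite("pics/c4.png",np.clip(cv2.resize(b[90:290,190:330,::-1],(420,600),interpolation=cv2.INTER_CUBIC)*1.3,0,255).astype(np.uint8))
```

```text
[542.20333626 163.44294783 221.8899178 ]
```

View pics/c4.png

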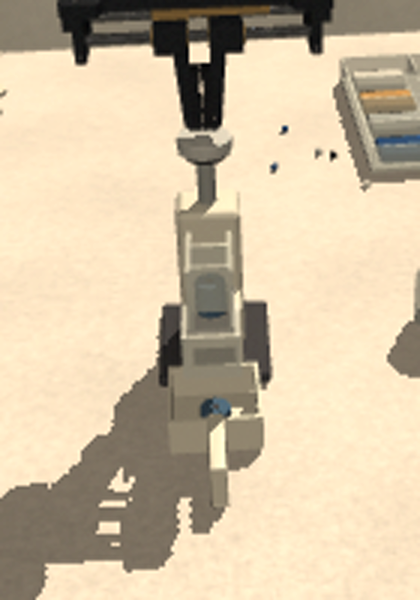

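The plunger is up, one bead lies in the pan and the stack has dropped. For the second press I'll stop just short of the stop first.

>>> {"api": "carry_out", "payload": {
  "series": [
    [[0,0,0.018],[0,0,0]],
    [[0,0,0.018],[0,0,0]],
    [[0,0,0.018],[0,0,0]],
    [[0,0,0.018],[0,0,0]],
    [[0,0,0.018],[0,0,0]],
    [[0,0,0.018],[0,0,0]],
    [[0,0,0.018],[0,0,0]],
    [[0,0,0.014],[0,0,0]],
    [[0,0,0.006],[0,0,0]],
    [[0,0,0],[0,0,0]]
  ]
}}

```text
time: 33.2
position: [542.3, 163.5, 178.1]
eef_rot: [0.715, 0.699, -0.0, -0.0]
force: [-0.9, -0.4, 4.6]
width: 0.5
grasp_force: 2.5
```

>>> {"api": "carry_out", "payload": {
  "series": [
    [[0,0,0.002],[0,0,0]],
    [[0,0,0.002],[0,0,0]],
    [[0,0,0.002],[0,0,0]],
    [[0,0,0.002],[0,0,0]],
    [[0,0,0],[0,0,0]],
    [[0,0,0],[0,0,0]],
    [[0,0,0],[0,0,0]],
    [[0,0,0],[0,0,0]],
    [[0,0,0],[0,0,0]],
    [[0,0,0],[0,0,0]]
  ]
}}

```text
time: 34.45
position: [542.3, 163.4, 176.7]
eef_rot: [0.715, 0.699, -0.0, 0.0]
force: [-4.2, -1.9, 12.2]
width: 0.6
grasp_force: 6.0
```

About 12 N is held. I'll add a little margin, then rise clear.

>>> {"api": "carry_out", "payload": {
  "series": [
    [[0,0,0.002],[0,0,0]],
    [[0,0,0],[0,0,0]],
    [[0,0,0],[0,0,0]],
    [[0,0,-0.02],[0,0,0]],
    [[0,0,-0.03],[0,0,0]],
    [[0,0,-0.04],[0,0,0]],
    [[0,0,-0.05],[0,0,0]],
    [[0,0,-0.06],[0,0,0]],
    [[0,0,-0.06],[0,0,0]],
    [[0,0,0],[0,0,0]]
  ]
}}

```text
time: 35.7
position: [543.1, 163.8, 255.0]
eef_rot: [0.715, 0.699, 0.001, 0.001]
force: [0.4, 0.1, 0.1]
width: 0.3
grasp_force: 0.0
```

Run:
```python
from h import *
b=save("side","pics/s5.png");print(arm.sense()["position"])
cv2.imwrite("pics/c5.png",np.clip(cv2.resize(b[90:290,190:330,::-1],(420,600),interpolation=cv2.INTER_CUBIC)*1.3,0,255).astype(np.uint8))
```

```text
[542.51900759 163.50762138 253.876946  ]
```

View pics/c5.png

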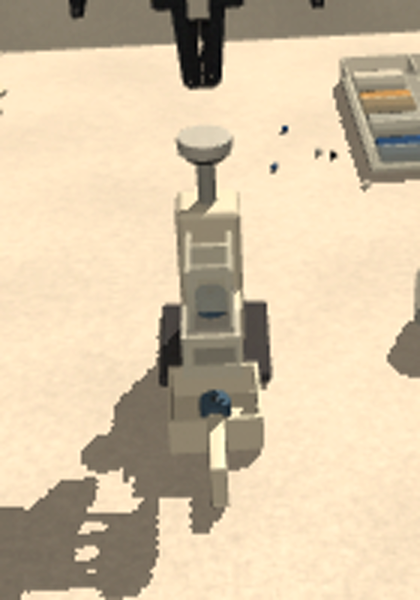

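The plunger is up and clear of the fingers, the two beads lie stacked in the pan at (215,402), and two remain in the magazine. I'll hand in.

```bash
python3 -c "
from plant import arm
print(arm.sign_off())"
```

```text
the job is handed in; nothing more can be done
None
```

The job is handed in, with no verdict returned: the scoop stands under the spout with two beads in its pan, two are left in the magazine, and the plunger is up after two presses home (about 15 N and at least 12 N).

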